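# Find and release the latched key on the bench switch box

## Task

One of the four identical white keys on the blue switch box has been left latched on. Using only the fingertips, tap all four keys lightly, in order from the left key to the right one, to feel which is latched, without releasing it or switching on any of the others. Then press the latched key in so that it lets go and all four keys stand up, and leave the things lying around the box alone.

Things in the scene. Friction and masses are not known exactly. Their poses are not given: they have to be found in the camera images.
- switch_box: Blue metal switch box fixed to the bench, 110 (x) x 212 (y) x 50 mm high, with four identical white keys in a row on its flat top. Origin: centre of its underside; x away from the robot, y along the row toward key 1, z up. Keys 1 to 4 stand at y = +66, +22, -22, -66 mm, x = 0. The top of a key that is up is 62 mm above the origin, 12 mm above the box.
- key_1: White cap of key 1, leftmost as the robot sees them, 40 (x) x 29 (y) mm, 12 mm high above the box when up. Origin: centre of its top face; axes as the box's.
- key_2: White cap of key 2, second from the left, 40 (x) x 29 (y) mm, 12 mm high above the box when up. Origin: centre of its top face; axes as the box's.
- key_3: White cap of key 3, third from the left, 40 (x) x 29 (y) mm, 12 mm high above the box when up. Origin: centre of its top face; axes as the box's.
- key_4: White cap of key 4, rightmost, 40 (x) x 29 (y) mm, 12 mm high above the box when up. Origin: centre of its top face; axes as the box's.
- travel_1 (a joint): How far key 1 is down, m: 0 up, 0.010 bottomed. A free key (three of the four) is sprung upward: 0.8 N to start it moving, then 0.4 N more per mm (2.4 N at 4 mm). Past 7.5 mm a free key switches on.
- travel_2 (a joint): How far key 2 is down, m, as travel_1. The latched key can be any of the four. It rests only 2 mm down and feels firm: it hardly gives to 3 N and takes about 5 N at 4 mm; tapped no deeper than 5 mm it stays latched. Pushed to 8 mm or more (5 to 8 N; the 10 mm stop does no harm) it lets go, and springs up when the finger is taken off.
- travel_3 (a joint): How far key 3 is down, m, as travel_1 and travel_2.
- travel_4 (a joint): How far key 4 is down, m, as travel_1 and travel_2.
- hex_set: Bystander, loose: yellow folding hex-key set, 30x90x22 mm. Origin: centre of its underside.
- spoke_key: Bystander, loose: red round spoke key, 35 mm across, 8 mm high. Origin: centre of its underside.
- marker: Bystander, loose: black and blue marker pen, 141 mm long, 15 mm thick. Origin: centre of its underside.
- grease_tub: Bystander, loose: white tub with red lid, 64 mm across, 51 mm high. Origin: centre of its underside.
- oil_bottle: Bystander, loose: grey squeeze bottle with white nozzle, 37 mm across, 126 mm high. Origin: centre of its underside.
- tape_blue: Bystander, loose: roll of blue tape lying flat, 70 mm across, 24 mm high. Origin: centre of its underside.

How it is judged:
By the outcome, as a careful person would: the job done as asked, in the order asked, and still so for the second after the job is handed in, with the robot touching nothing.
It also fails if it takes over 64 s, if anything falls off the work surface, if the arm or the gripper's body presses on something with over 40 N, if the wrist force passes 120 N, or if a joint passes its speed limit or range.

## Robot

A 6-joint arm with a two-finger parallel gripper is mounted at the origin on a cart in front of the work surface, level with it; the furniture and walls round the work are solid. World frame = base frame: x ahead of the robot, y to its left, z up, the work surface at z = 0. Lengths are in m, angles in rad, forces in N, time in s.
With the tool pointing down it reaches from about 0.375 to 0.925 m from the base axis. Payload 5.7 kg.
Tool frame: the origin (TCP) lies at the very end of the fingers, on their centre line; the grasp point (between the pads) lies 19 mm behind it; z points along the fingers, y is the line along which they close (so a half turn about z gives the same grasp; the last joint's range is limited). The gripper opens to 85 mm and grips with 20 to 120 N. Pads are 22 mm wide; open, the fingers measure 114 mm over their backs; the gripper's body (76 mm by 85 mm) begins 54 mm behind the grasp point. The pads swing forward as they close: fully open they stand 13 mm farther back than shut.
Start: joints at [-1.389, 0.359, 1.51, -0, 1.272, -0.115], TCP at [0.175, -0.574, 0.195] pointing down, gripper open.
Joint ranges: [-2.97, 2.97], [-1.01, 2.36], [0.21, 2.38], [-0.96, 4.11], [0.2, 2.71], [-2.98, 2.98]. Speed limits (rad/s): [2.39, 2.39, 3.14, 3.14, 3.14, 3.14].

## Interface

Orientations are given as a unit quaternion [w, x, y, z].
In Python, from station import ctrl gives the robot as it stands. The module is installed in compiled form; this text tells all that it offers.
- The arm moves only by the tool apply_moves, never from a script. Its argument "series" is one flat list of numbers, 5 for each row, row after row: the shift along the tool's x, y, z in units of 25 mm (1.0 is 25 mm), then the turn about the tool's z in units of 6 degrees (1.0 is 6 degrees), then the closure, from -1 (fully open) to 1 (shut). In form: [dx, dy, dz, yaw, gripper, dx, dy, dz, yaw, gripper, ...]. A call has 1 to 20 rows; each row shifts and turns the commanded pose from where the row before left it, along the tool's axes as they then stand; what a row does not reach is not made up. A row lasts 1/12 s, in which the tool goes at most 41.7 mm and 7.16 degrees, less where a joint would pass 70% of its speed; a pose out of reach is approached as far as the arm can. A call is refused whole if a number of a shift passes 1 or a number of a turn 1, either way. A call with a gripper value outside its range is refused whole. The fingers move at their own pace and stop on an object; "newtons" is the grip in N (left out, the last holds). Time passes only in rows, so rows that do not move let the fingers close. It gives the time, the measured TCP pose, the force, the opening and the grip force at its end, in the units of the state.
- ctrl.observe(): the state, without advancing time (a new reading comes with each control period).
- ctrl.get_image(name): name is "scene" or "top"; returns a dict with "pixels" (480x640x3 uint8, red, green, blue), "vertical_fov" (degrees; the focal length in pixels is half the picture's height over the tangent of half this angle, whatever the lens; pixels are square), "cx", "cy" (the principal point, pixels), "world_from_camera" (4x4, takes a point from camera to world coordinates). Camera axes: x right, y up, looking along -z (the intrinsics and any distortion apply to the point x, -y, -z); pixel columns grow to the right and rows downward; lengths in m; the calibration is good to about 2 mm. A picture is of the moment at which its call begins. There is no depth.
- ctrl.close_job(): hands the job in; it is judged then, once.
The state is a dict: "time": time; "joint_pos": joint angles; "qvel": joint speeds; "joint_efforts": joint torques, N m; "tool_pos": TCP position; "tcp_rot": TCP orientation; "wrist_force": force on the tool from outside, world axes, zero at the start; "wrist_torque": the same for the moment, N m; "opening": opening from 0.0 (shut) to 1.0 (fully open); "grasp_force": force on a finger pad.
Only numpy, scipy, OpenCV 4.12 (cv2) and the standard library are available. Lean on these libraries where they do the work, as an engineer would, in place of code of your own. Each camera call takes 0.05 s, during which the arm holds its last target. There are 200 camera calls.

## Working session

There is one attempt and no reset: what is moved stays moved. The work goes in short steps, Python scripts to look and compute and a tool call to move; the robot and the scene stay as the last step left them, time stands still between calls to the robot, and variables do not carry over. Pictures are saved under pics/ and viewed, at most 10 in all, crops included, and the job is handed in when it is done.

Besides the shell and the picture viewer there is one more tool, called after "Emit:" as a command line: name --argument value ..., lists and objects as JSON in quotes. apply_moves: Moves the arm, as the interface text tells. Its arguments: {"type":"object","properties":{"series":{"type":"array"},"newtons":{"type":"number"}},"required":["series"]}

```bash
mkdir -p pics
python3 - <<'E'
from station import ctrl
import cv2
print(ctrl.observe())
for n in("scene","top"):
    d=ctrl.get_image(n); print(n,{k:v for k,v in d.items() if k!='pixels'})
    cv2.imwrite(f"pics/{n}0.png",d['pixels'][:,:,::-1])
E
```

```text
{'time': 0.0, 'joint_pos': array([-1.38907979e+00,  3.59543546e-01,  1.51144864e+00, -8.87452186e-06,
        1.27247654e+00, -1.15118289e-01]), 'qvel': array([ 0.00092294, -0.00157156, -0.00184587,  0.00078268,  0.00028694,
        0.00071334]), 'joint_efforts': array([-2.77903200e-03, -5.27627993e+01, -2.78621686e+01, -3.94112421e-04,
        1.33427596e-02, -1.72769234e-05]), 'tool_pos': array([ 0.17533949, -0.57302488,  0.19422452]), 'tcp_rot': array([-9.37375211e-04,  9.89005710e-01,  1.47874361e-01, -3.54677187e-05]), 'wrist_force': array([-0.11794854,  0.43429387,  0.77061799]), 'wrist_torque': array([-0.01028444, -0.00406769, -0.00479826]), 'grasp_force': 0.0, 'opening': 1.000523492011476}
scene {'vertical_fov': 42.788064374234764, 'cx': 322.71609439615344, 'cy': 237.0247790438884, 'world_from_camera': array([[ 0.9893025 ,  0.09705743, -0.10890552,  0.4235484 ],
       [-0.14582012,  0.63681783, -0.75709943, -0.95286224],
       [-0.00412915,  0.76488098,  0.6441584 ,  0.61867261],
       [ 0.        ,  0.        ,  0.        ,  1.        ]])}
top {'vertical_fov': 48.92035762610349, 'cx': 315.22576878857393, 'cy': 240.21832218061323, 'world_from_camera': array([[-0.01696943,  0.98443446, -0.17493096,  0.39595768],
       [-0.99979113, -0.01471348,  0.01418516, -0.2942423 ],
       [ 0.01139052,  0.17513514,  0.98447851,  0.89286354],
       [ 0.        ,  0.        ,  0.        ,  1.        ]])}
```

View pics/top0.png

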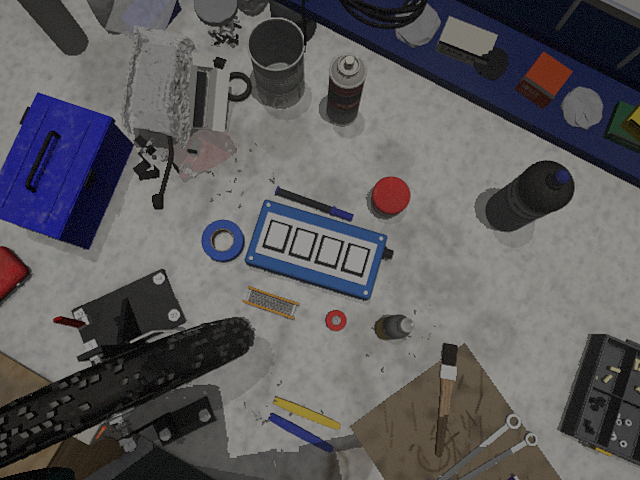

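View pics/scene0.png

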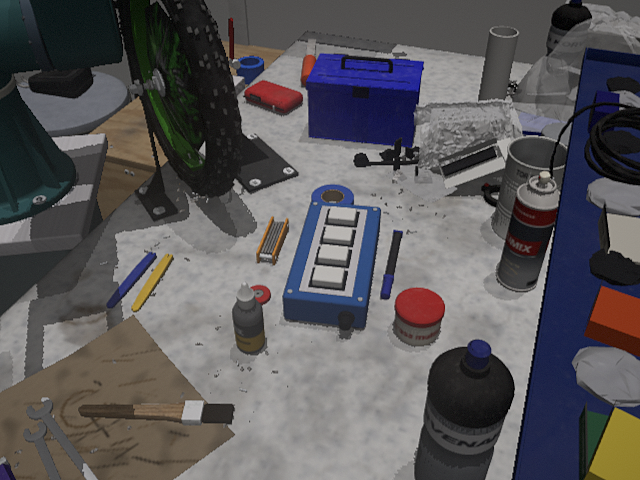

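Top view: box centred near (317,250), with key 1 to key 4 at about (278,235), (303,243), (328,251) and (356,260). Tape, marker, tub, bottle, spoke key and hex set lie around it. In the scene view the keys run from (342,215), key 1, to (328,277), key 4.

```bash
cat > h.py <<'E'
import numpy as np,cv2
def ray(d,u,v,z):
    h=d['pixels'].shape[0]; f=h/2/np.tan(np.radians(d['vertical_fov']/2)); T=d['world_from_camera']
    r=T[:3,:3]@np.array([(u-d['cx'])/f,-(v-d['cy'])/f,-1]); o=T[:3,3]
    return o+r*(z-o[2])/r[2]
E
python3 - <<'E'
from station import ctrl
from h import *
roi={'top':(240,195,395,305),'scene':(280,185,390,335)}
for n in roi:
    d=ctrl.get_image(n); p=d['pixels']; x0,y0,x1,y1=roi[n]
    g=p.min(2).copy(); m=np.zeros_like(g); m[y0:y1,x0:x1]=(g[y0:y1,x0:x1]>(150 if n=='top' else 185))*255
    cs,_=cv2.findContours(m,cv2.RETR_LIST,cv2.CHAIN_APPROX_NONE)
    for c in cs:
        a=cv2.contourArea(c)
        if a<100: continue
        M=cv2.moments(c);u,v=M['m10']/M['m00'],M['m01']/M['m00']
        print(n,a,round(u),round(v),ray(d,u,v,.062).round(4),cv2.minAreaRect(c)[1:])
    hsv=cv2.cvtColor(p,cv2.COLOR_RGB2HSV)
    b=cv2.inRange(hsv,(95,110,60),(118,255,255)); mm=np.zeros_like(b); mm[y0-5:y1,x0:x1]=b[y0-5:y1,x0:x1]
    c=max(cv2.findContours(mm,cv2.RETR_EXTERNAL,cv2.CHAIN_APPROX_NONE)[0],key=cv2.contourArea)
    bp=cv2.boxPoints(cv2.minAreaRect(c)); print(n,'box',bp.round(),[ray(d,*q,.05).round(4)[:2] for q in bp])
    cv2.imwrite(f"pics/m_{n}.png",np.hstack([cv2.resize(q[y0-5:y1,x0:x1],None,fx=2.5,fy=2.5) for q in(m,g)]))
E
```

```text
top box [[244. 261.]
 [263. 198.]
 [388. 236.]
 [369. 299.]] [array([ 0.5128, -0.1912]), array([ 0.6175, -0.222 ]), array([ 0.5514, -0.4246]), array([ 0.4491, -0.3897])]
scene box [[283. 297.]
 [301. 179.]
 [383. 192.]
 [365. 310.]] [array([ 0.4509, -0.3965]), array([ 0.5058, -0.1348]), array([ 0.6303, -0.1893]), array([ 0.5516, -0.4342])]
```

View pics/m_top.png

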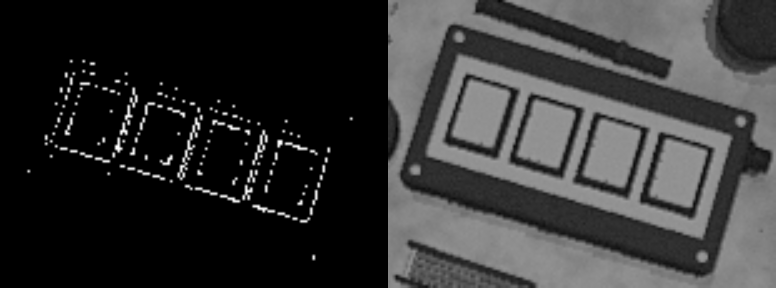

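View pics/m_scene.png

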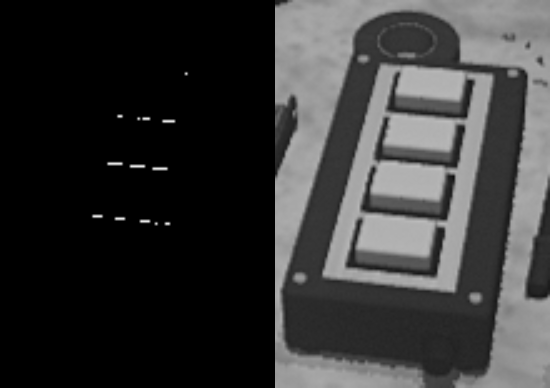

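The crops show four caps bounded by dark gaps; the mask threshold was too high. I'll lower it.

Run:
```python
from station import ctrl
from h import *
roi={'top':(240,195,395,305,(105,)),'scene':(280,185,390,335,(130,140,150))}
P={}
for n in roi:
    d=ctrl.get_image(n); p=d['pixels']; x0,y0,x1,y1,ts=roi[n]
    g=cv2.GaussianBlur(p,(1,1),0).min(2)
    for t in ts:
        m=(g[y0:y1,x0:x1]>t).astype('uint8')
        k,l,s,c=cv2.connectedComponentsWithStats(m,connectivity=4)
        r=[]
        for i in range(1,k):
            if 250<s[i,4]<900 and s[i,2]<45:
                u,v=c[i]+[x0,y0]; w=ray(d,u,v,.062); r.append(w); print(n,t,s[i],round(u,1),round(v,1),w.round(4))
        if len(r)==4: P[n]=np.array(r)
for n,r in P.items():
    r=r[np.argsort(-r[:,1])]; a=r[0]-r[3]; print(n,'c',r.mean(0).round(4),'yaw deg',np.degrees(np.arctan2(-a[0],a[1])),'len',np.hypot(*a[:2]))
```

```text
top 105 [ 26  27  23  27 416] 276.7 235.1 [ 0.5528 -0.2447  0.062 ]
top 105 [ 52  35  23  27 415] 303.0 243.2 [ 0.5391 -0.2866  0.062 ]
top 105 [ 78  43  23  27 419] 329.3 251.0 [ 0.5258 -0.3284  0.062 ]
top 105 [105  51  23  27 422] 355.8 259.0 [ 0.5123 -0.3702  0.062 ]
scene 150 [ 39  60  29  15 354] 333.1 251.9 [ 0.5272 -0.332   0.062 ]
top c [ 0.5325 -0.3075  0.062 ] yaw deg -17.91210734045825 len 0.13186097455565943
```

Run:
```python
from station import ctrl
from h import *
t=ctrl.get_image('top'); s=ctrl.get_image('scene')
for z in (.1,.2,.3,.4,.5):
    print(z,'top rim end',ray(t,253,332,z).round(3)[:2],'top rim mid',ray(t,150,370,z).round(3)[:2],'scene rim right',ray(s,238,165,z).round(3)[:2],'scene rim up',ray(s,195,60,z).round(3)[:2])
print('plate',ray(s,160,220,0),ray(s,275,185,0),ray(t,185,315,0),ray(t,210,405,0))
print('bottle top',ray(t,405,325,.12),'big bottle top',ray(t,562,180,.2), 'tub', ray(t,390,195,.051))
```

```text
0.1 top rim end [ 0.4   -0.211] top rim mid [ 0.348 -0.062] scene rim right [ 0.408 -0.155] scene rim up [0.338 0.24 ]
0.2 top rim end [ 0.4   -0.222] top rim mid [ 0.354 -0.091] scene rim right [ 0.411 -0.308] scene rim up [0.355 0.01 ]
0.3 top rim end [ 0.399 -0.232] top rim mid [ 0.36 -0.12] scene rim right [ 0.414 -0.462] scene rim up [ 0.371 -0.22 ]
0.4 top rim end [ 0.399 -0.243] top rim mid [ 0.366 -0.15 ] scene rim right [ 0.417 -0.616] scene rim up [ 0.388 -0.45 ]
0.5 top rim end [ 0.398 -0.253] top rim mid [ 0.372 -0.179] scene rim right [ 0.42 -0.77] scene rim up [ 0.404 -0.68 ]
plate [ 0.27313671 -0.14343026  0.        ] [ 0.46639398 -0.07377954  0.        ] [ 0.43088065 -0.0872183   0.        ] [ 0.28523859 -0.13151316  0.        ]
bottle top [ 0.40655077 -0.4333708   0.12      ] big bottle top [ 0.59775207 -0.64350049  0.2       ] tub [ 0.61941311 -0.43092735  0.051     ]
```

Run:
```python
import cv2,numpy as np
s=cv2.imread('pics/scene0.png')[0:240,0:320];t=cv2.imread('pics/top0.png')[240:480,0:320]
a=cv2.resize(s,(800,600),interpolation=cv2.INTER_CUBIC);b=cv2.resize(t,(800,600),interpolation=cv2.INTER_CUBIC)
g=lambda i:cv2.convertScaleAbs(i,alpha=1.8,beta=20)
cv2.imwrite('pics/sc.png',g(a));cv2.imwrite('pics/tc.png',g(b))
```

```text
(no output)
```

View pics/sc.png

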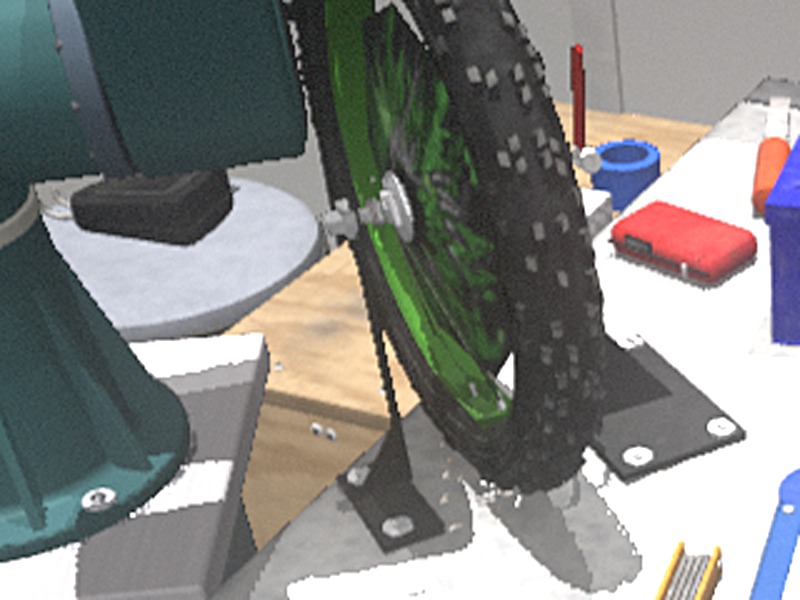

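View pics/tc.png

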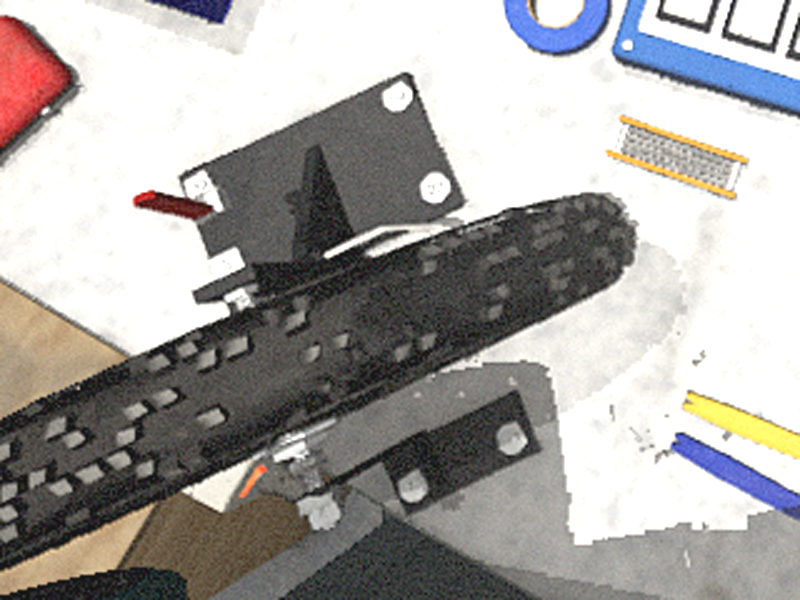

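The crops show a bicycle wheel on a stand. In full-image pixels its hub is near scene (136,88) and top (120,420), and the tyre's right end is near top (254,334). I'll triangulate it to find the clearance to the arm.

```bash
cat >> h.py <<'E'
def tri(t,s,a,b):
    A=[];B=[]
    for d,p in((t,a),(s,b)):
        o=d['world_from_camera'][:3,3]; r=ray(d,*p,0)-o; r/=np.linalg.norm(r); Q=np.eye(3)-np.outer(r,r); A.append(Q);B.append(Q@o)
    x=np.linalg.lstsq(np.vstack(A),np.hstack(B),rcond=None)[0]; return x,[np.linalg.norm(q@x-c) for q,c in zip(A,B)]
E
python3 - <<'E'
from station import ctrl
from h import *
t=ctrl.get_image('top'); s=ctrl.get_image('scene')
h,e=tri(t,s,(120,420),(136,88)); print('hub near',h,e)
print('foot bolts',ray(t,165,402,0),ray(t,205,415-0,0),'far plate bolts',ray(t,174,315,0),ray(t,159,278,0))
# wheel plane: contains hub centre, vertical, normal along axle (from stand bolts direction)
u=ray(t,165,411,0)-ray(t,98,358,0); 
d=ray(t,205,415,0)-ray(t,165,434,0); d/=np.linalg.norm(d); print('wheel dir',d)
n=np.array([-d[1],d[0],0])
c=h+np.array([d[1],-d[0],0])*-.0
for off in (0.03,.05,.07):
    nn=n if n[0]>0 else -n
    c=h+nn*off
    for nm,im,px in(('scR',s,(241,140)),('scbot',s,(212,195)),('scR2',s,(215,40)),('topend',t,(252,330)),('top mid',t,(110,380)),('top l',t,(10,415))):
        o=im['world_from_camera'][:3,3]; r=ray(im,*px,0)-o; p=o+r*((c-o)@nn)/(r@nn); print(off,nm,p.round(3),'R',np.linalg.norm(p-c).round(3))
E
```

```text
hub near [ 0.27847136 -0.05303869  0.18831713] [np.float64(0.013807592532725867), np.float64(0.013807592532726102)]
foot bolts [ 0.29127596 -0.05847196  0.        ] [ 0.2697951  -0.12371224  0.        ] far plate bolts [ 0.43118449 -0.06888251  0.        ] [ 0.49365245 -0.04174037  0.        ]
wheel dir [ 0.40447199 -0.91455039  0.        ]
0.03 scR [ 0.418 -0.294  0.226] R 0.279
0.03 scbot [ 0.364 -0.172  0.061] R 0.192
0.03 scR2 [ 0.4   -0.253  0.337] R 0.275
0.03 topend [ 0.4   -0.253  0.503] R 0.391
0.03 top mid [ 0.376 -0.2    0.635] R 0.479
0.03 top l [ 0.368 -0.181  0.684] R 0.518
0.05 scR [ 0.417 -0.243  0.196] R 0.23
0.05 scbot [ 0.359 -0.112  0.018] R 0.191
0.05 scR2 [ 0.398 -0.199  0.315] R 0.222
0.05 topend [ 0.403 -0.211  0.115] R 0.209
0.05 top mid [ 0.357 -0.106  0.378] R 0.206
0.05 top l [ 0.34  -0.068  0.476] R 0.29
0.07 scR [ 0.417 -0.193  0.166] R 0.185
0.07 scbot [ 0.355 -0.052 -0.025] R 0.215
0.07 scR2 [ 0.396 -0.145  0.294] R 0.169
0.07 topend [ 0.407 -0.17  -0.273] R 0.488
0.07 top mid [ 0.337 -0.012  0.121] R 0.069
0.07 top l [0.312 0.045 0.268] R 0.11
```

Emit:
apply_moves --series '[0.9, -0.4, 0, 0, 1, 0.9, -0.4, 0, 0, 1, 0.9, -0.4, 0, 0, 1, 0.9, -0.4, 0, 0, 1, 0.9, -0.4, 0, 0, 1, 0.9, -0.4, 0, 0, 1, 0.9, -0.4, 0, 0, 1, 0.9, -0.4, 0, 0, 1, 0.9, -0.4, 0, 0, 1, 0.9, -0.4, 0, 0, 1, 0.9, -0.4, 0, 0, 1, 0, 0, 0, 0, 1, 0, 0, 0, 0, 1]' --newtons 30

```text
time: 1.58
tool_pos: [0.3807, -0.3955, 0.1952]
tcp_rot: [0.0, 0.989, 0.149, -0.0]
wrist_force: [0.1, -0.8, 0.3]
opening: -0.001
grasp_force: 0.0
```

Run:
```python
from station import ctrl
from h import *
o=ctrl.observe(); print({k:(np.round(v,4)) for k,v in o.items()})
d=ctrl.get_image('scene'); cv2.imwrite('pics/s1.png',d['pixels'][:,:,::-1])
```

```text
{'time': np.float64(1.5833), 'joint_pos': array([-9.302e-01,  2.855e-01,  1.621e+00, -1.000e-04,  1.235e+00,
        3.413e-01]), 'qvel': array([-0.0341,  0.002 , -0.0036, -0.0138, -0.0015, -0.0079]), 'joint_efforts': array([ 1.31700e+00, -4.73150e+01, -2.71334e+01,  2.49600e-01,
        4.24000e-02,  1.35300e-01]), 'tool_pos': array([ 0.3807, -0.3955,  0.1952]), 'tcp_rot': array([ 1.000e-04,  9.888e-01,  1.491e-01, -0.000e+00]), 'wrist_force': array([ 0.1471, -0.764 ,  0.2753]), 'wrist_torque': array([-0.0534, -0.0058, -0.0166]), 'grasp_force': np.float64(0.0), 'opening': np.float64(-0.0009)}
```

View pics/s1.png

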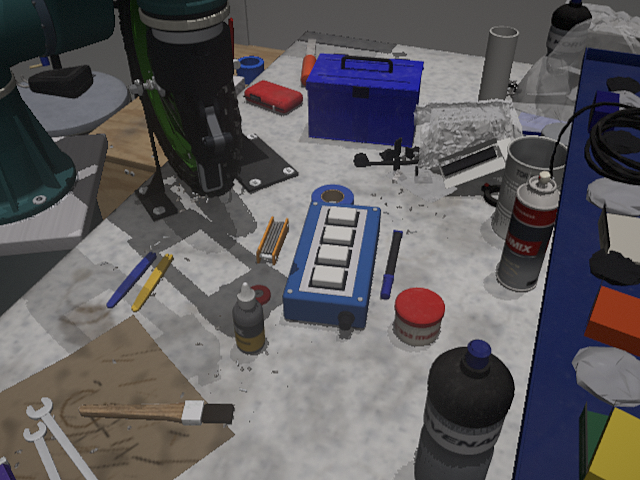

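The gripper tip is at about (215,190), clear of everything, and the box is undisturbed. Next I'll continue to above key 1.

Emit:
apply_moves --series '[0.83, -0.37, 0, 0, 1, 0.83, -0.37, 0, 0, 1, 0.83, -0.37, 0, 0, 1, 0.83, -0.37, 0, 0, 1, 0.83, -0.37, 0, 0, 1, 0.83, -0.37, 0, 0, 1, 0.83, -0.37, 0, 0, 1, 0.83, -0.37, 0, 0, 1, 0.83, -0.37, 0, 0, 1, 0.83, -0.37, 0, 0, 1, 0, 0, 0, 0, 1, 0, 0, 0, 0, 1, 0, 0, 0, 0, 1]'

```text
time: 2.72
tool_pos: [0.5505, -0.2481, 0.1949]
tcp_rot: [0.0, 0.989, 0.148, -0.0]
wrist_force: [-0.5, -0.5, 0.9]
opening: -0.0
grasp_force: 0.0
```

Run:
```python
from station import ctrl
from h import *
o=ctrl.observe(); print({k:(np.round(v,4)) for k,v in o.items()})
from scipy.optimize import least_squares
# planar model: r = a+L1 sin q2 + L2 sin(q2+q3), z=h+L1 cos q2+L2 cos(q2+q3)-tool ; lateral offset constant
D=[([-1.38908,.359544,1.511449],[.17534,-.57302,.19422]),([-.9302,.2855,1.621],[.3807,-.3955,.1952]),(o['joint_pos'][:3],o['tool_pos'])]
A=[];b=[]
for q,p in D:
    c,s=np.cos(q[0]),np.sin(q[0]); r=c*p[0]+s*p[1]; l=-s*p[0]+c*p[1]; print('r,lat',r,l)
    A+= [[np.sin(q[1]),np.sin(q[1]+q[2]),0],[np.cos(q[1]),np.cos(q[1]+q[2]),1]]; b+=[r,p[2]]
print(np.linalg.lstsq(np.array(A),np.array(b),rcond=None))
d=ctrl.get_image('top'); cv2.imwrite('pics/t1.png',d['pixels'][:,:,::-1])
```

```text
{'time': np.float64(2.7167), 'joint_pos': array([-5.3730e-01,  3.6480e-01,  1.5014e+00, -7.0000e-04,  1.2759e+00,
        7.3760e-01]), 'qvel': array([-0.0096, -0.0058,  0.0066,  0.0015,  0.0008,  0.0025]), 'joint_efforts': array([ 7.97400e-01, -5.30632e+01, -2.81702e+01,  7.77000e-02,
       -2.93000e-02,  5.90000e-03]), 'tool_pos': array([ 0.5505, -0.2481,  0.1949]), 'tcp_rot': array([ 1.000e-04,  9.891e-01,  1.475e-01, -4.000e-04]), 'wrist_force': array([-0.5312, -0.5484,  0.9198]), 'wrist_torque': array([0.0177, 0.034 , 0.0025]), 'grasp_force': np.float64(0.0), 'opening': np.float64(-0.0004)}
r,lat 0.595272286521977 0.06889804713413364
r,lat 0.5446223261093783 0.06884229734116912
r,lat 0.5999578872574979 0.06861151769417423
(array([ 0.65582198,  0.38180064, -0.30722041]), array([2.64181626e-06]), np.int32(3), array([2.43971169, 1.74527379, 0.04273454]))
```

View pics/t1.png

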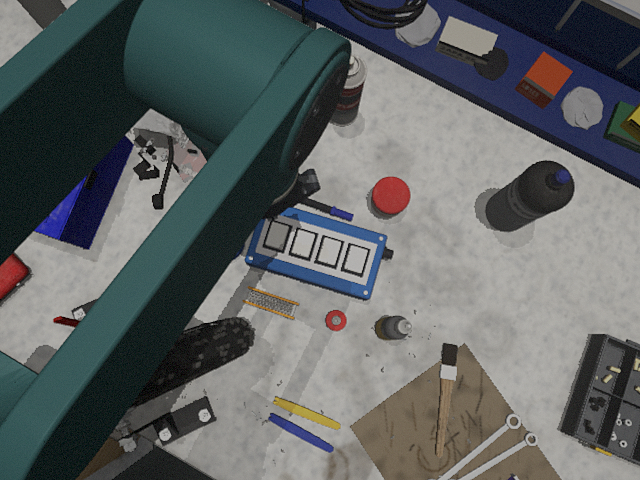

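The forearm passes high over the wheel, well clear. The box and the marker near (345,213) are unmoved. Next I'll descend over key 1.

Emit:
apply_moves --series '[0.13, -0.1, 0.6, 0, 1, 0, 0, 0.6, 0, 1, 0, 0, 0.6, 0, 1, 0, 0, 0.6, 0, 1, 0, 0, 0.6, 0, 1, 0, 0, 0.6, 0, 1, 0, 0, 0.6, 0, 1, 0, 0, 0.6, 0, 1, 0, 0, 0.2, 0, 1, 0, 0, 0, 0, 1, 0, 0, 0, 0, 1, 0, 0, 0, 0, 1]'

```text
time: 3.77
tool_pos: [0.5542, -0.2445, 0.0711]
tcp_rot: [0.0, 0.989, 0.148, 0.001]
wrist_force: [0.3, -0.1, -0.3]
opening: 0.0
grasp_force: 0.0
```

```bash
cat > o.py <<'E'
from station import ctrl
from h import *
o=ctrl.observe(); print(o['tool_pos'].round(4),o['wrist_force'].round(2),o['joint_efforts'].round(2),o['joint_pos'].round(3))
E
python3 o.py
```

```text
[ 0.5542 -0.2445  0.0711] [ 0.27 -0.15 -0.27] [-1.200e-01 -5.569e+01 -2.224e+01 -1.000e-02  3.000e-02 -0.000e+00] [-0.529  0.497  1.628 -0.     1.015  0.745]
```

Emit:
apply_moves --series '[0, 0, 0.16, 0, 1, 0, 0, 0.16, 0, 1, 0, 0, 0.05, 0, 1, 0, 0, 0, 0, 1, 0, 0, 0, 0, 1]'

```text
time: 4.18
tool_pos: [0.5537, -0.2436, 0.0608]
tcp_rot: [-0.0, 0.989, 0.148, -0.0]
wrist_force: [0.3, -0.4, -0.3]
opening: 0.0
grasp_force: 0.0
```

Emit:
apply_moves --series '[0, 0, 0.06, 0, 1, 0, 0, 0, 0, 1, 0, 0, 0, 0, 1]'

```text
time: 4.43
tool_pos: [0.5537, -0.2436, 0.0593]
tcp_rot: [-0.0, 0.989, 0.148, -0.0]
wrist_force: [-0.7, -0.2, -0.1]
opening: -0.003
grasp_force: 0.0
```

Emit:
apply_moves --series '[0, 0, 0, 0, 1]'

```text
time: 4.52
tool_pos: [0.5538, -0.2437, 0.0594]
tcp_rot: [-0.0, 0.989, 0.148, 0.0]
wrist_force: [0.3, -0.2, -0.1]
opening: 0.0
grasp_force: 0.0
```

Emit:
apply_moves --series '[0, 0, 0.04, 0, 1, 0, 0, 0, 0, 1, 0, 0, 0, 0, 1]'

```text
time: 4.77
tool_pos: [0.5537, -0.2436, 0.0583]
tcp_rot: [-0.0, 0.989, 0.148, -0.0]
wrist_force: [-0.0, 0.5, 0.6]
opening: 0.0
grasp_force: 0.0
```

Emit:
apply_moves --series '[0, 0, 0.04, 0, 1, 0, 0, 0, 0, 1, 0, 0, 0, 0, 1]'

```text
time: 5.02
tool_pos: [0.5537, -0.2436, 0.0573]
tcp_rot: [-0.0, 0.989, 0.148, -0.0]
wrist_force: [0.2, -0.1, 0.2]
opening: -0.002
grasp_force: 0.0
```

```bash
cat > f.py <<'E'
from station import ctrl
from h import *
import sys
F=[];Z=[]
for i in range(int(sys.argv[1])):
    ctrl.get_image('scene'); o=ctrl.observe(); F.append(o['wrist_force']);Z.append(o['tool_pos'])
print('F',np.mean(F,0).round(2),'sd',np.std(F,0).round(2),'pos',np.mean(Z,0).round(4),'t',o['time'])
E
python3 f.py 8
```

```text
F [-0.35  0.21 -0.1 ] sd [0.42 0.32 0.57] pos [ 0.5537 -0.2437  0.0574] t 5.4167
```

Run:
```python
from station import ctrl
from h import *
d=ctrl.get_image('scene'); p=d['pixels'][160:310,250:410]
cv2.imwrite('pics/s2.png',cv2.resize(p,(640,600),interpolation=cv2.INTER_CUBIC)[:,:,::-1])
```

```text
(no output)
```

View pics/s2.png

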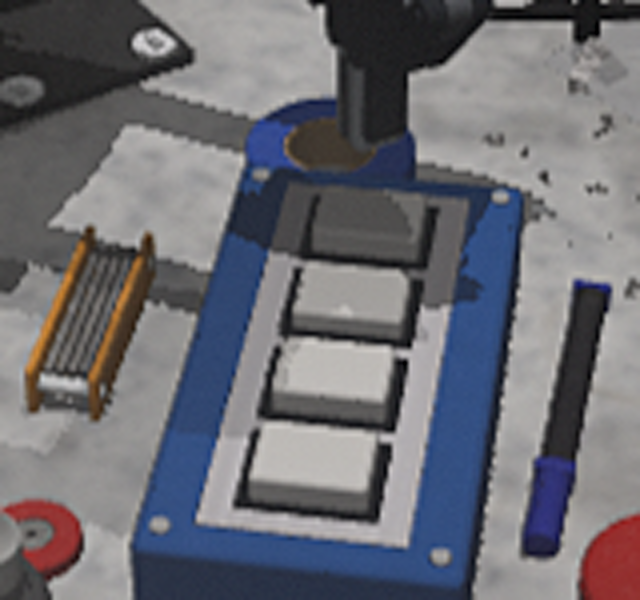

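The fingertip shows at crop (367,145), full image (342,196), up-image of key 1 and not on it. I'll check where the TCP should project.

Run:
```python
from station import ctrl
from h import *
o=ctrl.observe()
def proj(d,P):
    T=d['world_from_camera']; c=T[:3,:3].T@(np.array(P)-T[:3,3]); f=240/np.tan(np.radians(d['vertical_fov']/2))
    return np.round([d['cx']+f*c[0]/-c[2],d['cy']-f*c[1]/-c[2]],1)
s=ctrl.get_image('scene');t=ctrl.get_image('top')
P=o['tool_pos']; print('tcp',proj(s,P),proj(t,P))
K=[(.5528,-.2447),(.5391,-.2866),(.5258,-.3284),(.5123,-.3702)]
for k in K: print(proj(s,(*k,.062)))
for z in(.0574,.08,.1): print(z,ray(s,342.5,196,z))
g=s['pixels'].min(2); r=(280,185,390,335)
m=(g[r[1]:r[3],r[0]:r[2]]>105).astype('uint8')
# dark finger mask columns
print((s['pixels'][185:230,342].sum(1)//3).tolist())
m=(s['pixels'][150:230,320:370].max(1).max(1)); 
# key-top brightness centroids at several local thresholds
for t0 in (120,135,145,155,160):
    k,l,st,c=cv2.connectedComponentsWithStats((g[230:300,290:370]>t0).astype('uint8'),connectivity=4)
    print(t0,[(st[i].tolist(),(c[i]+[290,230]).round(1).tolist()) for i in range(1,k) if 150<st[i,4]<1000])
```

```text
tcp [341.3 213.6] [276.3 235.1]
[340.9 211.6]
[336.3 230.2]
[331.7 250.3]
[326.6 271.9]
0.0574 [ 0.56300337 -0.20044926  0.0574    ]
0.08 [ 0.55738813 -0.23074565  0.08      ]
0.1 [ 0.55241889 -0.25755661  0.1       ]
[32, 33, 32, 32, 32, 34, 36, 35, 31, 30, 39, 60, 60, 52, 59, 62, 57, 56, 54, 54, 55, 51, 65, 77, 79, 77, 80, 75, 77, 79, 79, 78, 79, 88, 88, 82, 83, 83, 77, 50, 21, 76, 141, 163, 159]
120 [([33, 0, 29, 11, 259], [338.0, 234.4]), ([0, 6, 9, 32, 156], [292.6, 247.9])]
135 [([34, 0, 28, 11, 249], [338.2, 234.3])]
145 [([34, 0, 28, 10, 238], [338.1, 234.1]), ([23, 36, 31, 17, 425], [328.1, 273.6])]
155 [([9, 7, 63, 59, 728], [337.2, 274.1]), ([29, 15, 29, 15, 340], [333.7, 252.0]), ([23, 36, 31, 17, 413], [328.1, 273.6])]
160 [([9, 7, 63, 59, 710], [337.5, 274.0]), ([31, 15, 27, 15, 322], [334.2, 251.9]), ([23, 36, 31, 16, 399], [328.1, 273.6])]
```

Run:
```python
from station import ctrl
from h import *
def proj(d,P):
    T=d['world_from_camera']; c=T[:3,:3].T@(np.array(P)-T[:3,3]); f=240/np.tan(np.radians(d['vertical_fov']/2))
    return np.round([d['cx']+f*c[0]/-c[2],d['cy']-f*c[1]/-c[2]],1)
s=ctrl.get_image('scene');t=ctrl.get_image('top')
print('s1 tcp',proj(s,(.3807,-.3955,.1952)),'+25mm',proj(s,(.3807,-.3955,.2202)))
print('t1 tcp',proj(t,(.5505,-.2481,.1949)),'+25',proj(t,(.5505,-.2481,.22)))
a=cv2.imread('pics/s1.png')[120:240,150:290]; b=cv2.imread('pics/s2.png')
a=cv2.resize(a,(560,480),interpolation=cv2.INTER_CUBIC); c=cv2.imread('pics/t1.png')[160:250,240:360]; c=cv2.resize(c,(480,360),interpolation=cv2.INTER_CUBIC)
out=np.zeros((600,800,3),'uint8'); out[:480,:440]=a[:,60:500]; out[:300,440:]=c[:300,:360]; 
e=cv2.resize(s['pixels'][150:225,310:390,::-1],(320,300),interpolation=cv2.INTER_CUBIC); out[300:,440:760]=e
cv2.imwrite('pics/cmp.png',cv2.convertScaleAbs(out,alpha=2,beta=15))
```

```text
s1 tcp [214.5 213.2] +25mm [211.8 195.2]
t1 tcp [273.3 218.6] +25 [272.  214.5]
```

View pics/cmp.png

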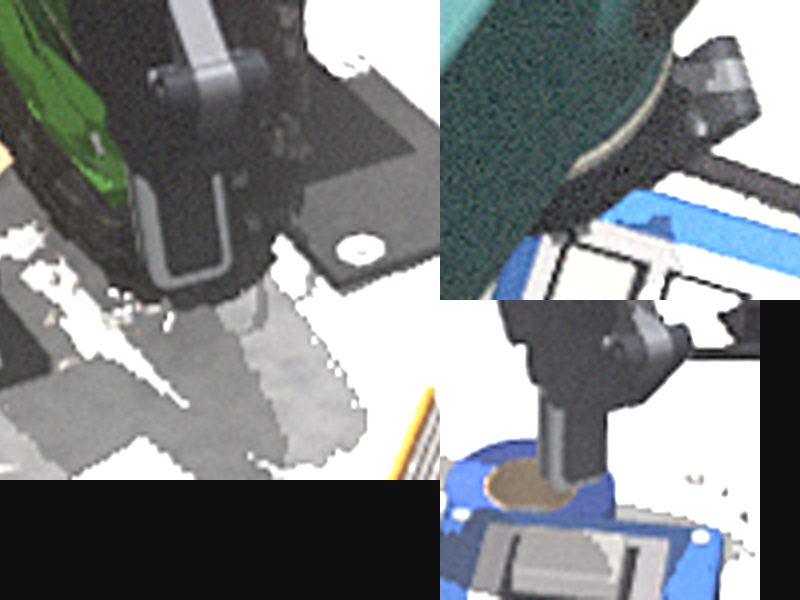

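I've now used all ten picture views. Both scene views put the visible fingertip about 25 to 30 mm above the reported TCP. The lack of any contact force at z=0.0574 fits that. I'll find the key by force instead, descending gently.

Emit:
apply_moves --series '[0, 0, 0.2, 0, 1, 0, 0, 0.2, 0, 1, 0, 0, 0.2, 0, 1, 0, 0, 0, 0, 1, 0, 0, 0, 0, 1]'

```text
time: 6.08
tool_pos: [0.5532, -0.2434, 0.0416]
tcp_rot: [-0.001, 0.989, 0.148, -0.001]
wrist_force: [0.1, -0.3, 0.7]
opening: 0.002
grasp_force: 0.0
```

```bash
python3 f.py 3
python3 - <<'E'
from h import *
from station import ctrl
s=ctrl.get_image('scene'); g=s['pixels'].astype(int)
for u in(336,340,344,348): print(u,[tuple(x) for x in g[194:216:2,u]])
E
```

```text
F [-0.46 -0.11  0.28] sd [0.23 0.22 0.22] pos [ 0.5537 -0.2436  0.0422] t 6.2333
336 [(np.int64(36), np.int64(36), np.int64(39)), (np.int64(40), np.int64(41), np.int64(40)), (np.int64(39), np.int64(40), np.int64(41)), (np.int64(39), np.int64(38), np.int64(40)), (np.int64(47), np.int64(47), np.int64(47)), (np.int64(34), np.int64(50), np.int64(80)), (np.int64(55), np.int64(62), np.int64(77)), (np.int64(79), np.int64(77), np.int64(75)), (np.int64(79), np.int64(77), np.int64(76)), (np.int64(78), np.int64(76), np.int64(74)), (np.int64(77), np.int64(78), np.int64(79))]
340 [(np.int64(58), np.int64(59), np.int64(60)), (np.int64(57), np.int64(56), np.int64(59)), (np.int64(54), np.int64(55), np.int64(56)), (np.int64(51), np.int64(53), np.int64(53)), (np.int64(48), np.int64(49), np.int64(52)), (np.int64(69), np.int64(69), np.int64(71)), (np.int64(49), np.int64(57), np.int64(68)), (np.int64(79), np.int64(77), np.int64(74)), (np.int64(79), np.int64(77), np.int64(76)), (np.int64(78), np.int64(76), np.int64(75)), (np.int64(78), np.int64(77), np.int64(76))]
344 [(np.int64(34), np.int64(35), np.int6
[... 236 characters left out ...]
4(34), np.int64(50), np.int64(78)), (np.int64(85), np.int64(82), np.int64(79)), (np.int64(77), np.int64(77), np.int64(76)), (np.int64(79), np.int64(77), np.int64(77)), (np.int64(79), np.int64(78), np.int64(77))]
348 [(np.int64(34), np.int64(36), np.int64(37)), (np.int64(35), np.int64(33), np.int64(37)), (np.int64(34), np.int64(35), np.int64(36)), (np.int64(34), np.int64(33), np.int64(37)), (np.int64(46), np.int64(47), np.int64(46)), (np.int64(45), np.int64(52), np.int64(71)), (np.int64(36), np.int64(50), np.int64(76)), (np.int64(78), np.int64(77), np.int64(79)), (np.int64(77), np.int64(76), np.int64(76)), (np.int64(78), np.int64(78), np.int64(77)), (np.int64(80), np.int64(79), np.int64(78))]
```

Run:
```python
from station import ctrl
from h import *
s=ctrl.get_image('scene');t=ctrl.get_image('top')
Ps=np.array([.5537,-.2437,.0574]);Pt=np.array([.5505,-.2481,.1949])
for d,P in((s,Ps),(t,Pt)): d['world_from_camera']=d['world_from_camera'].copy(); 
c,sn=.9563,.2925
X=np.array([c,sn,0]);Y=np.array([sn,-c,0])
def rays(d,P,px):
    o=d['world_from_camera'][:3,3]; r=ray(d,*px,0)-o; return o-P,r/np.linalg.norm(r)
for a,b in(((362,162),(311,176)),((366,160),(313,178)),((358,166),(309,181)),((362,162),(314,185))):
    A=[];B=[]
    for d,P,px in((s,Ps,a),(t,Pt,b)):
        o,r=rays(d,P,px);Q=np.eye(3)-np.outer(r,r);A.append(Q);B.append(Q@o)
    x=np.linalg.lstsq(np.vstack(A),np.hstack(B),rcond=None)[0]
    print('knuckle rel TCP tool xy, up',(x@X).round(3),(x@Y).round(3),x[2].round(3),'miss',np.linalg.norm(A[0]@x-B[0]).round(4))
# tip candidates relative to TCP along scene ray
o,r=rays(s,Ps,(342,196))
for up in(0,.01,.02,.03,.04): 
    x=o+r*(up-o[2])/r[2]; print(up,(x@X).round(4),(x@Y).round(4))
```

```text
knuckle rel TCP tool xy, up 0.003 0.054 0.123 miss 0.0024
knuckle rel TCP tool xy, up 0.003 0.057 0.126 miss 0.0016
knuckle rel TCP tool xy, up 0.0 0.051 0.116 miss 0.0028
knuckle rel TCP tool xy, up -0.003 0.056 0.124 miss 0.0026
0 0.0209 -0.039
0.01 0.0146 -0.0269
0.02 0.0083 -0.0148
0.03 0.002 -0.0027
0.04 -0.0043 0.0094
```

Emit:
apply_moves --series '[0, 0, 0.16, 0, 1, 0, 0, 0.16, 0, 1, 0, 0, 0.08, 0, 1, 0, 0, 0, 0, 1, 0, 0, 0, 0, 1]'

```text
time: 6.8
tool_pos: [0.5534, -0.2435, 0.032]
tcp_rot: [-0.0, 0.989, 0.148, -0.0]
wrist_force: [0.0, 0.0, 1.0]
opening: 0.0
grasp_force: 0.0
```

```bash
python3 f.py 4
cat > tip.py <<'E'
from station import ctrl
from h import *
s=ctrl.get_image('scene')['pixels'].astype(int)
for u in(340,344,348): print(u,(s[198:224,u].sum(1)//3).tolist())
E
python3 tip.py
```

```text
F [-0.12  0.22  0.29] sd [0.59 0.1  0.46] pos [ 0.5538 -0.2437  0.0323] t 7.0
340 [52, 54, 53, 51, 52, 51, 52, 49, 45, 49, 63, 70, 65, 72, 78, 79, 76, 79, 77, 82, 88, 87, 81, 81, 85, 70]
344 [35, 36, 34, 36, 38, 35, 38, 36, 35, 34, 34, 55, 75, 76, 79, 76, 77, 78, 78, 78, 88, 89, 81, 82, 82, 84]
348 [36, 35, 36, 34, 36, 33, 33, 33, 32, 38, 59, 76, 78, 77, 79, 78, 77, 78, 78, 75, 86, 91, 85, 80, 82, 84]
```

Emit:
apply_moves --series '[0, 0, 0.1, 0, 1, 0, 0, 0, 0, 1, 0, 0, 0, 0, 1]'

```text
time: 7.3
tool_pos: [0.5536, -0.2436, 0.0297]
tcp_rot: [-0.0, 0.989, 0.148, -0.0]
wrist_force: [0.2, 0.5, -0.3]
opening: -0.003
grasp_force: 0.0
```

```bash
python3 f.py 4; python3 tip.py
```

```text
F [ 0.04  0.64 -0.15] sd [0.26 0.12 0.71] pos [ 0.5537 -0.2436  0.0298] t 7.5
340 [53, 52, 52, 50, 45, 42, 46, 46, 45, 46, 44, 49, 61, 68, 69, 76, 79, 78, 77, 81, 88, 86, 80, 83, 84, 70]
344 [33, 33, 34, 33, 33, 34, 33, 33, 36, 37, 33, 31, 48, 70, 77, 77, 78, 77, 79, 78, 87, 89, 82, 82, 83, 84]
348 [33, 33, 34, 35, 34, 35, 35, 36, 35, 34, 30, 48, 73, 79, 77, 78, 79, 79, 78, 75, 85, 92, 84, 81, 81, 84]
```

Emit:
apply_moves --series '[0, 0, 0.1, 0, 1, 0, 0, 0, 0, 1, 0, 0, 0, 0, 1]'

```text
time: 7.8
tool_pos: [0.5536, -0.2436, 0.0271]
tcp_rot: [-0.0, 0.989, 0.148, -0.0]
wrist_force: [0.7, -1.0, 0.4]
opening: 0.002
grasp_force: 0.0
```

```bash
python3 f.py 4; python3 tip.py
```

```text
F [-0.4  -0.33 -0.18] sd [0.57 0.29 0.54] pos [ 0.5537 -0.2437  0.0273] t 8.0
340 [52, 53, 50, 45, 43, 47, 47, 47, 46, 45, 46, 46, 49, 63, 69, 69, 73, 80, 77, 82, 89, 87, 81, 82, 83, 71]
344 [32, 35, 35, 35, 32, 34, 32, 36, 37, 36, 36, 34, 31, 37, 61, 75, 76, 79, 78, 78, 85, 91, 81, 83, 82, 84]
348 [32, 34, 32, 35, 34, 33, 35, 33, 32, 32, 33, 33, 38, 60, 76, 78, 79, 80, 78, 80, 83, 91, 85, 80, 80, 85]
```

Emit:
apply_moves --series '[0, 0, 0.1, 0, 1, 0, 0, 0, 0, 1, 0, 0, 0, 0, 1]'

```text
time: 8.3
tool_pos: [0.5538, -0.2437, 0.0248]
tcp_rot: [-0.0, 0.989, 0.148, 0.0]
wrist_force: [0.8, 0.5, 1.0]
opening: 0.001
grasp_force: 0.5
```

```bash
python3 f.py 4; python3 tip.py
```

```text
F [ 0.51 -0.02  0.99] sd [0.22 0.35 0.62] pos [ 0.5539 -0.2437  0.0249] t 8.5
340 [52, 53, 49, 52, 52, 53, 54, 52, 49, 45, 45, 47, 45, 44, 52, 65, 65, 73, 77, 79, 85, 90, 84, 82, 85, 71]
344 [32, 33, 35, 34, 37, 35, 35, 34, 35, 34, 33, 35, 34, 36, 30, 52, 73, 79, 78, 77, 81, 90, 84, 81, 83, 85]
348 [33, 35, 30, 36, 32, 34, 34, 32, 35, 37, 33, 33, 34, 36, 63, 78, 79, 76, 79, 78, 79, 88, 91, 80, 82, 84]
```

Emit:
apply_moves --series '[0, 0, 0.06, 0, 1, 0, 0, 0, 0, 1, 0, 0, 0, 0, 1]'

```text
time: 8.8
tool_pos: [0.5538, -0.2437, 0.0233]
tcp_rot: [0.0, 0.989, 0.148, 0.0]
wrist_force: [0.0, -0.6, 0.7]
opening: -0.004
grasp_force: 0.8
```

```bash
python3 f.py 6; python3 tip.py
```

```text
F [ 0.52 -0.24  1.59] sd [0.58 0.62 0.35] pos [ 0.5538 -0.2437  0.0234] t 9.1
340 [53, 50, 51, 51, 54, 52, 51, 48, 49, 49, 43, 47, 47, 48, 48, 62, 69, 67, 74, 79, 80, 89, 88, 83, 86, 72]
344 [34, 33, 33, 31, 32, 31, 35, 35, 33, 37, 34, 36, 36, 35, 31, 40, 61, 76, 78, 78, 76, 84, 91, 86, 82, 86]
348 [32, 34, 30, 35, 36, 36, 34, 35, 36, 31, 33, 33, 34, 30, 36, 61, 77, 79, 78, 78, 77, 81, 88, 88, 80, 83]
```

Emit:
apply_moves --series '[0, 0, 0.05, 0, 1, 0, 0, 0, 0, 1, 0, 0, 0, 0, 1]'

```text
time: 9.4
tool_pos: [0.5538, -0.2437, 0.0221]
tcp_rot: [0.0, 0.989, 0.148, 0.0]
wrist_force: [0.6, -0.6, 2.9]
opening: -0.002
grasp_force: 1.1
```

```bash
python3 f.py 6
```

```text
F [ 0.47 -0.35  1.85] sd [0.61 0.3  0.47] pos [ 0.5538 -0.2437  0.0221] t 9.7
```

Key 1 is free: contact came at z≈0.025, with about 1.9 N at 3 mm down. I'll do the same on key 2.

Emit:
apply_moves --series '[0, 0, -0.5, 0, 1, 0, 0, -0.5, 0, 1, -0.35, 0.49, 0, 0, 1, -0.35, 0.49, 0, 0, 1, -0.36, 0.49, 0, 0, 1, 0, 0, 0, 0, 1, 0, 0, 0.4, 0, 1, 0, 0, 0.3, 0, 1, 0, 0, 0.12, 0, 1, 0, 0, 0.06, 0, 1, 0, 0, 0.06, 0, 1, 0, 0, 0.06, 0, 1, 0, 0, 0, 0, 1, 0, 0, 0, 0, 1]'

```text
time: 10.87
tool_pos: [0.5392, -0.2861, 0.0222]
tcp_rot: [-0.0, 0.989, 0.148, 0.0]
wrist_force: [-1.1, 0.7, 2.1]
opening: 0.001
grasp_force: 1.0
```

```bash
python3 f.py 6
```

```text
F [-1.05  1.1   1.92] sd [0.63 0.47 0.54] pos [ 0.5395 -0.2864  0.0223] t 11.1667
```

Key 2 is free too: 1.9 N, same as key 1. On to key 3.

Emit:
apply_moves --series '[0, 0, -0.5, 0, 1, 0, 0, -0.5, 0, 1, -0.34, 0.48, 0, 0, 1, -0.34, 0.48, 0, 0, 1, -0.34, 0.49, 0, 0, 1, 0, 0, 0, 0, 1, 0, 0, 0.4, 0, 1, 0, 0, 0.3, 0, 1, 0, 0, 0.12, 0, 1, 0, 0, 0.06, 0, 1, 0, 0, 0.06, 0, 1, 0, 0, 0.06, 0, 1, 0, 0, 0, 0, 1, 0, 0, 0, 0, 1]'

```text
time: 12.33
tool_pos: [0.5254, -0.3282, 0.0222]
tcp_rot: [-0.0, 0.989, 0.148, -0.0]
wrist_force: [-1.1, 0.1, 2.3]
opening: 0.0
grasp_force: 1.0
```

```bash
python3 f.py 6
```

```text
F [-0.48  1.5   2.05] sd [0.52 0.34 0.31] pos [ 0.5256 -0.3286  0.0224] t 12.6333
```

Key 3 is free. Key 4 next.

Emit:
apply_moves --series '[0, 0, -0.5, 0, 1, 0, 0, -0.5, 0, 1, -0.33, 0.48, 0, 0, 1, -0.33, 0.48, 0, 0, 1, -0.34, 0.48, 0, 0, 1, 0, 0, 0, 0, 1, 0, 0, 0.4, 0, 1, 0, 0, 0.3, 0, 1, 0, 0, 0.12, 0, 1, 0, 0, 0.06, 0, 1, 0, 0, 0.06, 0, 1, 0, 0, 0.06, 0, 1, 0, 0, 0, 0, 1, 0, 0, 0, 0, 1]'

```text
time: 13.8
tool_pos: [0.512, -0.37, 0.0222]
tcp_rot: [-0.0, 0.989, 0.148, -0.0]
wrist_force: [-1.2, 1.3, 1.6]
opening: -0.001
grasp_force: 1.0
```

```bash
python3 f.py 6
```

```text
F [-0.25  1.25  2.13] sd [0.38 0.75 0.36] pos [ 0.5122 -0.3703  0.0224] t 14.1
```

All four read about 2 N at this height. A latched key, 2 mm lower but stiffer, could read the same here. I'll go 1 mm deeper on key 4, to about 4 mm travel, and compare the slope.

Emit:
apply_moves --series '[0, 0, 0.03, 0, 1, 0, 0, 0.02, 0, 1, 0, 0, 0, 0, 1, 0, 0, 0, 0, 1]'

```text
time: 14.43
tool_pos: [0.5123, -0.3705, 0.0209]
tcp_rot: [0.0, 0.989, 0.148, 0.0]
wrist_force: [0.2, 1.8, 3.0]
opening: -0.003
grasp_force: 1.3
```

```bash
python3 f.py 8; python3 -c "
from station import ctrl;print(ctrl.observe()['grasp_force'])"
```

```text
F [0.93 1.66 2.81] sd [0.39 0.43 0.5 ] pos [ 0.5123 -0.3705  0.0209] t 14.8333
1.28968745470047
```

Key 4 is free: 0.5 N/mm. The pad force reading is cleaner than the wrist force. I'll repeat the light left-to-right series to about 4 mm travel, where a latched key reads about 5 N and a free one 2.4 N.

Emit:
apply_moves --series '[0, 0, -0.5, 0, 1, 0, 0, -0.55, 0, 1, 0.5, -0.73, 0, 0, 1, 0.5, -0.73, 0, 0, 1, 0.5, -0.73, 0, 0, 1, 0.5, -0.73, 0, 0, 1, 0.5, -0.73, 0, 0, 1, 0.5, -0.73, 0, 0, 1, 0, 0, 0, 0, 1, 0, 0, 0, 0, 1, 0, 0, 0.4, 0, 1, 0, 0, 0.3, 0, 1, 0, 0, 0.12, 0, 1, 0, 0, 0.06, 0, 1, 0, 0, 0.06, 0, 1, 0, 0, 0.05, 0, 1, 0, 0, 0, 0, 1, 0, 0, 0, 0, 1]'

```text
time: 16.33
tool_pos: [0.5516, -0.244, 0.0225]
tcp_rot: [0.0, 0.989, 0.148, -0.0]
wrist_force: [-1.7, -0.5, 2.4]
opening: -0.002
grasp_force: 1.0
```

Emit:
apply_moves --series '[0, 0, 0.03, 0, 1, 0, 0, 0.02, 0, 1, 0, 0, 0, 0, 1, 0, 0, 0, 0, 1]'

```text
time: 16.67
tool_pos: [0.5518, -0.2439, 0.0213]
tcp_rot: [0.0, 0.989, 0.148, 0.0]
wrist_force: [-1.5, -0.6, 3.2]
opening: -0.001
grasp_force: 1.2
```

```bash
cat >> f.py <<'E'
print('grasp',o['grasp_force'])
E
python3 f.py 3
```

```text
F [-1.05 -1.44  2.73] sd [0.61 0.3  0.46] pos [ 0.5518 -0.2439  0.0212] t 16.8167
grasp 1.2270030565559864
```

Emit:
apply_moves --series '[0, 0, -0.5, 0, 1, 0, 0, -0.55, 0, 1, -0.33, 0.49, 0, 0, 1, -0.33, 0.49, 0, 0, 1, -0.32, 0.5, 0, 0, 1, 0, 0, 0, 0, 1, 0, 0, 0.4, 0, 1, 0, 0, 0.3, 0, 1, 0, 0, 0.12, 0, 1, 0, 0, 0.06, 0, 1, 0, 0, 0.06, 0, 1, 0, 0, 0.06, 0, 1, 0, 0, 0, 0, 1, 0, 0, 0, 0, 1]'

```text
time: 17.98
tool_pos: [0.5392, -0.286, 0.0225]
tcp_rot: [-0.0, 0.989, 0.148, 0.0]
wrist_force: [-0.8, 1.0, 1.6]
opening: -0.003
grasp_force: 1.0
```

Emit:
apply_moves --series '[0, 0, 0.03, 0, 1, 0, 0, 0.02, 0, 1, 0, 0, 0, 0, 1, 0, 0, 0, 0, 1]'

```text
time: 18.32
tool_pos: [0.5394, -0.2862, 0.0215]
tcp_rot: [0.0, 0.989, 0.148, 0.0]
wrist_force: [-0.7, 1.5, 4.3]
opening: -0.002
grasp_force: 2.4
```

```bash
python3 f.py 3
```

```text
F [-0.57  2.65  5.71] sd [0.6  0.41 0.31] pos [ 0.5393 -0.2862  0.0215] t 18.4667
grasp 2.7704150183581078
```

Key 2 is the latched one: 5.7 N at about 3.7 mm, against 2.5 N for the free keys. I'll finish the series on keys 3 and 4.

Emit:
apply_moves --series '[0, 0, -0.5, 0, 1, 0, 0, -0.55, 0, 1, -0.34, 0.48, 0, 0, 1, -0.33, 0.49, 0, 0, 1, -0.34, 0.49, 0, 0, 1, 0, 0, 0, 0, 1, 0, 0, 0.4, 0, 1, 0, 0, 0.3, 0, 1, 0, 0, 0.12, 0, 1, 0, 0, 0.06, 0, 1, 0, 0, 0.06, 0, 1, 0, 0, 0.05, 0, 1, 0, 0, 0, 0, 1, 0, 0, 0, 0, 1]'

```text
time: 19.63
tool_pos: [0.5257, -0.3282, 0.0227]
tcp_rot: [-0.0, 0.989, 0.148, 0.0]
wrist_force: [0.4, 1.1, 1.8]
opening: 0.001
grasp_force: 0.9
```

Emit:
apply_moves --series '[0, 0, 0.03, 0, 1, 0, 0, 0.02, 0, 1, 0, 0, 0, 0, 1, 0, 0, 0, 0, 1]'

```text
time: 19.97
tool_pos: [0.5259, -0.3285, 0.0215]
tcp_rot: [0.0, 0.989, 0.148, 0.0]
wrist_force: [-0.3, 1.7, 3.4]
opening: -0.004
grasp_force: 1.2
```

```bash
python3 f.py 3
```

```text
F [0.1  1.59 2.06] sd [0.43 0.35 0.66] pos [ 0.5259 -0.3286  0.0215] t 20.1167
grasp 1.1779949069023132
```

Emit:
apply_moves --series '[0, 0, -0.5, 0, 1, 0, 0, -0.55, 0, 1, -0.34, 0.48, 0, 0, 1, -0.33, 0.48, 0, 0, 1, -0.34, 0.48, 0, 0, 1, 0, 0, 0, 0, 1, 0, 0, 0.4, 0, 1, 0, 0, 0.3, 0, 1, 0, 0, 0.12, 0, 1, 0, 0, 0.06, 0, 1, 0, 0, 0.06, 0, 1, 0, 0, 0.05, 0, 1, 0, 0, 0.05, 0, 1, 0, 0, 0, 0, 1, 0, 0, 0, 0, 1]'

```text
time: 21.37
tool_pos: [0.5121, -0.3701, 0.0218]
tcp_rot: [-0.0, 0.989, 0.148, 0.0]
wrist_force: [-0.1, 1.1, 2.0]
opening: -0.001
grasp_force: 1.1
```

```bash
python3 f.py 3
```

```text
F [-0.73  1.37  2.51] sd [0.03 0.76 0.58] pos [ 0.5122 -0.3703  0.0218] t 21.5167
grasp 1.1038031335920095
```

All four are tapped, and only key 2 is latched. Now I'll go back to key 2 and press it in.

Emit:
apply_moves --series '[0, 0, -0.5, 0, 1, 0, 0, -0.5, 0, 1, 0.5, -0.72, 0, 0, 1, 0.5, -0.72, 0, 0, 1, 0.5, -0.72, 0, 0, 1, 0.5, -0.72, 0, 0, 1, 0, 0, 0, 0, 1, 0, 0, 0, 0, 1, 0, 0, 0.4, 0, 1, 0, 0, 0.3, 0, 1, 0, 0, 0.2, 0, 1, 0, 0, 0.1, 0, 1, 0, 0, 0.1, 0, 1, 0, 0, 0.1, 0, 1, 0, 0, 0.05, 0, 1, 0, 0, 0, 0, 1, 0, 0, 0, 0, 1]'

```text
time: 22.93
tool_pos: [0.5381, -0.2876, 0.0158]
tcp_rot: [-0.0, 0.989, 0.148, -0.0]
wrist_force: [-3.4, -0.3, 7.9]
opening: -0.005
grasp_force: 4.4
```

```bash
python3 f.py 3
```

```text
F [-2.44  0.12  8.37] sd [0.27 0.12 0.53] pos [ 0.5381 -0.2877  0.0158] t 23.0833
grasp 4.355086675495841
```

Travel reached about 9.4 mm at 8 N. I'll lift off, clear the view and compare images.

Emit:
apply_moves --series '[0, 0, -0.4, 0, 1, 0, 0, -0.8, 0, 1, 0, 0, -0.9, 0, 1, 0, 0, -0.9, 0, 1, 0, 0, -0.9, 0, 1, 0, 0, -0.9, 0, 1, 0, 0, -0.9, 0, 1, 0, 0, -0.9, 0, 1, -0.9, 0.4, 0, 0, 1, -0.9, 0.4, 0, 0, 1, -0.9, 0.4, 0, 0, 1, -0.9, 0.4, 0, 0, 1, -0.9, 0.4, 0, 0, 1, -0.9, 0.4, 0, 0, 1, -0.9, 0.4, 0, 0, 1, -0.9, 0.4, 0, 0, 1, -0.9, 0.4, 0, 0, 1, -0.9, 0.4, 0, 0, 1, 0, 0, 0, 0, 1, 0, 0, 0, 0, 1]'

```text
time: 24.75
tool_pos: [0.3518, -0.4491, 0.1803]
tcp_rot: [-0.0, 0.989, 0.146, 0.0]
wrist_force: [0.9, 0.2, -0.2]
opening: -0.002
grasp_force: 0.0
```

Run:
```python
from station import ctrl
from h import *
o=ctrl.observe(); print(o['tool_pos'].round(3),o['wrist_force'].round(2),o['time'])
for n in('scene','top'):
    im=ctrl.get_image(n)['pixels']; cv2.imwrite(f'pics/{n}_end.png',im[:,:,::-1])
    a=cv2.imread(f'pics/{n}0.png').mean(2); b=im[:,:,::-1].mean(2)
    if n=='scene':
        for k,(u,v) in enumerate([(341,213),(337,232),(333,252),(328,274)],1):
            A=a[v-14:v+16,u-22:u+22].astype('float32');B=b[v-14:v+16,u-22:u+22].astype('float32')
            for w in(slice(10,34),): print('key',k,'shift',cv2.phaseCorrelate(A,B,cv2.createHanningWindow(A.shape[::-1],cv2.CV_32F)),'absdiff',np.abs(A-B).mean().round(2))
            print(a[v-10:v+16,u-4:u+4].mean(1).round().astype(int).tolist(),'\n',b[v-10:v+16,u-4:u+4].mean(1).round().astype(int).tolist())
    else:
        d=np.abs(a-b); 
        for nm,(x,y) in dict(hex=(271,303),spoke=(336,320),marker=(314,203),tub=(390,195),bottle=(393,327),tape=(222,240)).items(): print(nm,d[y-18:y+18,x-22:x+22].mean().round(1))
```

```text
[ 0.352 -0.449  0.18 ] [ 0.9   0.24 -0.16] 24.75
key 1 shift ((0.5628827899783708, 0.12499409722104282), 0.9771158098291468) absdiff 11.74
[85, 84, 84, 89, 151, 187, 181, 181, 180, 180, 181, 181, 181, 183, 183, 167, 121, 87, 90, 90, 80, 52, 32, 124, 181, 183] 
 [92, 91, 91, 95, 163, 200, 193, 194, 193, 194, 193, 193, 195, 196, 197, 178, 129, 94, 96, 97, 85, 47, 103, 180, 198, 194]
key 2 shift ((0.1545728633810981, -0.7161006256387878), 0.9386206153587059) absdiff 13.03
[90, 72, 37, 55, 147, 189, 181, 180, 180, 180, 180, 180, 180, 181, 182, 182, 174, 134, 90, 90, 87, 63, 29, 119, 180, 183] 
 [96, 74, 37, 146, 202, 195, 193, 193, 193, 193, 193, 193, 195, 195, 195, 185, 142, 97, 96, 96, 92, 68, 31, 128, 193, 196]
key 3 shift ((0.5319088452655194, -0.02229129395458429), 0.9890970913569133) absdiff 10.27
[78, 43, 53, 147, 189, 181, 180, 180, 180, 180, 180, 180, 181, 181, 182, 182, 163, 116, 86, 90, 90, 81, 56, 30, 94, 167] 
 [83, 47, 56, 158, 203, 194, 193, 193, 193, 193, 193, 193, 194, 194, 195, 195, 175, 125, 94, 95, 96, 88, 61, 32, 100, 178]
key 4 shift ((0.47967731263451086, 0.011607872765795335), 0.9866142435427065) absdiff 9.16
[38, 44, 142, 189, 181, 179, 180, 179, 179, 179, 179, 180, 180, 181, 182, 181, 174, 140, 94, 87, 88, 88, 71, 39, 36, 125] 
 [42, 48, 153, 202, 195, 192, 193, 192, 193, 192, 193, 192, 193, 193, 194, 194, 187, 150, 101, 94, 95, 95, 76, 42, 40, 134]
hex 10.5
spoke 24.5
marker 9.8
tub 8.5
bottle 21.9
tape 9.5
```

Key 2 has risen about 1.2 px, roughly 2 mm, and the other keys are unchanged. The arm may be shading the spoke key and bottle, so I'll back away and recheck those two.

Emit:
apply_moves --series '[-0.9, 0.3, 0, 0, 1, -0.9, 0.3, 0, 0, 1, -0.9, 0.3, 0, 0, 1, -0.9, 0.3, 0, 0, 1, -0.9, 0.3, 0, 0, 1, -0.9, 0.3, 0, 0, 1, -0.9, 0.3, 0, 0, 1, 0, 0, 0, 0, 1, 0, 0, 0, 0, 1, 0, 0, 0, 0, 1]'

```text
time: 25.68
tool_pos: [0.2186, -0.5437, 0.1802]
tcp_rot: [-0.001, 0.989, 0.148, 0.0]
wrist_force: [0.2, -0.2, -0.3]
opening: 0.003
grasp_force: 0.0
```

Run:
```python
from station import ctrl
from h import *
print(ctrl.observe()['tool_pos'].round(3))
for n,D in(('top',dict(hex=(271,303),spoke=(336,320),marker=(314,203),tub=(390,195),bottle=(393,327),tape=(222,240))),('scene',dict(spoke=(260,295),bottle=(249,320),hex=(271,240),tub=(418,315)))):
    a=cv2.imread(f'pics/{n}0.png').astype('float32').mean(2); b=ctrl.get_image(n)['pixels'].astype('float32').mean(2)
    for nm,(x,y) in D.items():
        A=a[y-20:y+20,x-24:x+24];B=b[y-20:y+20,x-24:x+24]
        print(n,nm,np.abs(A-B).mean().round(1),'corr',np.corrcoef(A.ravel(),B.ravel())[0,1].round(3),np.round(cv2.phaseCorrelate(A.copy(),B.copy())[0],2))
```

```text
[ 0.219 -0.544  0.18 ]
top hex 2.1 corr 0.995 [ 0.08 -0.  ]
top spoke 1.9 corr 0.995 [ 0.03 -0.06]
top marker 2.4 corr 0.996 [-0.02 -0.03]
top tub 2.7 corr 0.994 [ 0.06 -0.05]
top bottle 7.9 corr 0.916 [-0.42  0.52]
top tape 2.4 corr 0.995 [-0.06 -0.  ]
scene spoke 2.7 corr 0.99 [0.12 0.12]
scene bottle 2.8 corr 0.99 [ 0.29 -0.09]
scene hex 1.2 corr 0.999 [0.03 0.03]
scene tub 1.3 corr 0.996 [0.04 0.  ]
```

```bash
python3 -c "
from station import ctrl
print(ctrl.close_job())"
```

```text
the job is handed in; nothing more can be done
None
```

Key 2 was the latched one; I tapped all four keys left to right (twice, because the first round was too shallow to tell), then pressed key 2 in, and the images show it back up with the other keys and the things around the box unmoved.

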